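# Rehang the belt guard on the jar mill

### The arm

A 7-joint arm with a two-finger parallel gripper is mounted at the origin on a cart in front of the work surface, level with it; the furniture and walls round the work are solid. World frame = base frame: x ahead of the robot, y to its left, z up, the work surface at z = 0. Lengths are in mm, angles in rad, forces in N, time in s.
With the tool pointing down it reaches from about 400 to 875 mm from the base axis. Payload 4.4 kg.
Tool frame: the origin (TCP) lies on the centre line of the jaws, within the pads' length; the fingertips stand 25 mm ahead of it and the grasp point (between the pads) lies 6 mm ahead of it; x points along the fingers, y is the direction in which the jaws open and shut, and the axes are right-handed (so a half turn about x gives the same grasp; the last joint's range is limited). The gripper opens to 85 mm and grips with 20 to 120 N. Pads are 22 mm wide; open, the fingers measure 114 mm over their backs; the gripper's body (76 mm by 85 mm) begins 54 mm behind the grasp point. The pads swing forward as they close: fully open they stand 13 mm farther back than shut.
Start: joints at [1.194, 0.628, 0.038, 1.517, -0.027, 0.996, -0.02], TCP at [198.81, -618.863, 256.313] pointing down, gripper open.
Joint ranges: [-3.06, 3.06], [-0.37, 2.12], [-1.25, 1.32], [0.18, 2.47], [-1.1, 4.24], [0.23, 1.98], [-2.94, 2.94]. Speed limits (rad/s): [2.57, 2.57, 3.14, 3.14, 3.14, 3.14, 3.14].

### API

Orientations are given as [roll, pitch, yaw] about the fixed x, y, z axes, in that order (R = Rz(yaw) Ry(pitch) Rx(roll)).
In Python, from cell import * gives the robot as it stands. The module is installed in compiled form; this text tells all that it offers.
- The arm moves only by the tool jog_arm, never from a script. Its argument "series" is a list of rows, each a list of 3 entries, a list of its own where there are three numbers: the turn, a rotation vector about the tool's x, y, z in degrees, then the shift along the tool's x, y, z in mm, then the gripper's target within -1 to 1 (shut at 1, half-way at 0, fully open at -1). In form: [[[rx, ry, rz], [dx, dy, dz], hand], ...]. A call has 1 to 8 rows; each row shifts and turns the commanded pose from where the row before left it, along the tool's axes as they then stand; what a row does not reach is not made up. A row lasts 1/8 s, in which the tool goes at most 62.5 mm and 10.7 degrees, less where a joint would pass 70% of its speed; a pose out of reach is approached as far as the arm can. A call is refused whole if a number of a shift passes 62.5 or a number of a turn 10.7, either way. A call with a gripper value outside its range is refused whole. The fingers move at their own pace and stop on an object; the grip force is fixed at half the most. Time passes only in rows, so rows that do not move let the fingers close. It gives the time, the measured TCP pose, the force and the opening at its end, in the units of the state.
- read_state(): the state, without advancing time (a new reading comes with each control period).
- get_image(name): name is "scene" or "top"; returns a dict with "img" (400x640x3 uint8, red, green, blue), "range_z" (400x640 float32, mm along the optical axis (not along the pixel's ray), 0 where there is no reading), "fovy" (degrees; the focal length in pixels is half the picture's height over the tangent of half this angle, whatever the lens; pixels are square), "cx", "cy" (the principal point, pixels), "k1" (the pictures are not rectified: a ray, as slopes to the right and down, at radius r is drawn at 1 + k1 r^2 times it, then the intrinsics apply), "cam_to_world" (4x4, takes a point from camera to world coordinates). Camera axes: x right, y up, looking along -z (the intrinsics and any distortion apply to the point x, -y, -z); pixel columns grow to the right and rows downward; lengths in mm; the calibration is good to about 2 mm. A picture is of the moment at which its call begins.
- finish_job(): hands the job in, once; it reports no verdict.
The state is a dict: "clock": time; "qpos": joint angles; "qd": joint speeds; "tau": joint torques, N m; "eef_pos": TCP position; "tool_rot": TCP orientation; "force": force on the tool from outside, world axes, zero at the start; "torque": the same for the moment, N m; "width": finger opening in mm.
Only numpy, scipy, OpenCV 4.12 (cv2) and the standard library are available. Lean on these libraries where they do the work, as an engineer would, in place of code of your own. Each camera call takes 0.05 s, during which the arm holds its last target. There are 200 camera calls.

### The job

The yellow belt guard has been taken off the front of the jar mill and is standing beside it. Pick it up by its black handle, press the wide ends of its two keyholes over the two stud heads on the mill's front plate and slide it down until it hangs fully home on both studs with its steel tongue in the red interlock switch, then let go. Leave the other things on the bench where they are.

Things in the scene. Friction and masses are not known exactly. Their poses are not given: they have to be found in the camera images.
- mill: Jar mill, fixed to the bench left or right of the middle: grey motor housing between two blue end plates, two black rollers on top carrying a white jar. Origin on the bench top under the middle of the front plate's front face; x points into the mill, square to that face, y to the mill's left as seen from the robot, z up. Front plate 230 mm wide, top edge at z = 168 mm
- stud_left (a point): Middle of the shank of the mill's left stud (+y), 3.5 mm in front of the front face, 84 mm from the mill's middle, 152 mm above the bench; axes as the mill's. Both studs stick out of the front face towards -x: shank 8 mm diameter and 7 mm long, then a bevelled head 18 mm diameter, 5.5 mm thick, ending 12.5 mm in front of the face
- stud_right (a point): The same for the mill's right stud (-y). The interlock switch, a black box with a red head, 32 mm wide and deep, stands below it with its top 94 mm above the bench
- switch_mouth (a point): Centre of the upward mouth of the interlock switch's slot, 16.5 mm in front of the mill's front face, straight below the right stud; the slot is 9 mm from front to back, 20 mm from left to right, 20 mm deep. Axes as the mill's
- interlock (a joint): White sprung plunger inside the switch's slot: 0 when free (7 mm below the mouth), grows in metres as the tongue presses it down; 0.009 when the guard hangs home. The spring pushes back with less than 1 N
- guard: Yellow sheet-metal belt guard, 0.45 kg, loose, standing upright on the bench: a box open at the back, 124 wide, 48 deep, 150 mm high, with two side flanges 4 mm thick flush with its open back (212 mm over both). Origin at its underside, in the flanges' rear plane, mid-width; x points out of the open back (the side that goes on the mill), y to its left, z up; box front at x = -48 mm
- handle (a point): Centre of the grip bar of the guard's black bridge handle: bar 14 mm thick along the guard's x, 16 mm high, 74 mm free length along y, with 26 mm free below it above the box's top. It is 24 mm in front of the guard's rear plane, 184 mm above its underside. To be pinched from above across its 14 mm thickness. Axes as the guard's
- hole_left (a point): Centre of the round wide end (28 mm diameter) of the left keyhole, in the middle of the flange's thickness, 84 mm left of the guard's middle, 108 mm above its underside. Flanges are 44 mm wide, from 86 to 146 mm above the underside. Upward from the round end each keyhole tapers into a slot 12 mm wide that ends 28 mm above this point
- hole_right (a point): The same for the right keyhole, 84 mm right (-y) of the guard's middle
- seat_left (a point): Where the left stud's axis lies when the guard hangs home: 24 mm above the centre of the round end, mid-thickness. So from heads centred in the round ends the guard slides 24 mm down. Home, the guard's axes are parallel to the mill's, its rear plane is within 3 mm of the front face and its underside is 20 mm above the bench
- seat_right (a point): The same for the right stud, in the right keyhole (-y)
- tongue_tip (a point): Middle of the lower end of the guard's flat steel tongue, on an angle piece under the right flange (-y): 14 mm wide along y, 4 mm thick along x, 28 mm long, 15 mm in front of the guard's rear plane, 58 mm above its underside. Home, it is 16 mm inside the switch's slot
- spanner_17: Open-ended steel spanner lying flat on the bench between the mill and the guard, 162 mm long; bystander
- nail_brush: Grey hand brush with a bow handle, 85 mm long, 55 mm high, near the front edge of the bench; bystander
- petri_dish: Petri dish with blue powder, 67 mm across, near the front edge of the bench; bystander
- dye_jar_3: White jar with a black cap, 48 mm across, 70 mm high, at the back in the middle; bystander
- dropper_bottle: Brown dropper bottle, 34 mm across, 102 mm high, at the left; bystander
- tea_mug: White tea mug, 97 mm high, at the right; bystander
- belt (a point): Middle of the mill's bare pulleys and belt, on the front face, 105 mm above the bench. They stand out to 28 mm in front of the face, within 50 mm left and right of here, from 61 to 155 mm above the bench. Axes as the mill's
- jar (a point): Centre of the white jar lying on the mill's rollers, behind the front plate. The jar's top is 217 mm above the bench; it begins 47 mm behind the front face and is 76 mm wide

How it is judged:
By the outcome, as a careful person would: the job done as asked, in the order asked, and still so for the second after the job is handed in, with the robot touching nothing.
It also fails if it takes over 54 s, if anything falls off the work surface, if the arm or the gripper's body presses on something with over 40 N, if the wrist force passes 120 N, or if a joint passes its speed limit or range.

## Working session

There is one attempt and no reset: what is moved stays moved. The work goes in short steps, Python scripts to look and compute and a tool call to move; the robot and the scene stay as the last step left them, time stands still between calls to the robot, and variables do not carry over. Pictures are saved under pics/ and viewed, about 8 in all and at most 12, crops included, and the job is handed in when it is done.

Besides the shell and the picture viewer there is one more tool, called after "Emit:" as name(argument=value, ...) on one line, values as JSON. jog_arm: Moves the arm, as the interface text tells. Its arguments: {"type":"object","properties":{"series":{"type":"array"}},"required":["series"]}

```bash
mkdir -p pics
cat > h.py <<'E'
from cell import *
import numpy as np, cv2
def grab(n):
    d=get_image(n); d['f']=d['img'].shape[0]/2/np.tan(np.radians(d['fovy'])/2); return d
def K(d): return np.array([[d['f'],0,d['cx']],[0,d['f'],d['cy']],[0,0,1]])
def rays(d,uv):
    p=cv2.undistortPoints(np.array(uv,float).reshape(-1,1,2),K(d),np.array([d['k1'],0,0,0,0.]) ).reshape(-1,2)
    return p
def pts(d,uv,z):  # z: range along axis
    p=rays(d,uv); z=np.asarray(z,float).reshape(-1,1)
    c=np.hstack([p[:,:1]*z,-p[:,1:]*z,-z]); M=np.array(d['cam_to_world'])
    return c@M[:3,:3].T+M[:3,3]
def plane(d,uv,h):
    M=np.array(d['cam_to_world']); a=pts(d,uv,np.ones(len(uv))); o=M[:3,3]; r=a-o
    return o+r*((h-o[2])/r[:,2])[:,None]
def cloud(d):
    v,u=np.mgrid[0:400,0:640]; P=pts(d,np.stack([u.ravel(),v.ravel()],1),d['range_z'].ravel()).reshape(400,640,3)
    P[d['range_z']<=0]=np.nan; return P
def proj(d,P):
    M=np.array(d['cam_to_world']); c=(np.asarray(P,float)-M[:3,3])@M[:3,:3]; a=c[:,0]/-c[:,2]; b=-c[:,1]/-c[:,2]; k=1+d['k1']*(a*a+b*b)
    return np.stack([d['f']*a*k+d['cx'],d['f']*b*k+d['cy']],1)
def save(d,n): cv2.imwrite('pics/'+n,d['img'][:,:,::-1])
E
python3 - <<'E'
from h import *
for n in('scene','top'):
    d=grab(n); save(d,n+'0.png'); print(n,d['fovy'],d['cx'],d['cy'],d['k1'],np.round(d['cam_to_world'],3).tolist(),(d['range_z']>0).mean())
a=cv2.imread('pics/scene0.png');b=cv2.imread('pics/top0.png');cv2.imwrite('pics/both0.png',cv2.resize(np.vstack([a,b]),(480,600)))
print(read_state())
E
```

```text
scene 49.5817959885319 329.5133338287051 200.31180695795473 0.04029061476559967 [[-0.723, 0.319, -0.613, -348.364], [-0.691, -0.342, 0.637, 888.533], [-0.007, 0.884, 0.467, 829.433], [0.0, 0.0, 0.0, 1.0]] 0.9961015625
top 49.57254687234968 322.5026258378246 205.2815448977201 -0.03611036525325878 [[0.011, 0.981, -0.194, 304.562], [-1.0, 0.007, -0.024, -45.552], [-0.022, 0.194, 0.981, 1344.965], [0.0, 0.0, 0.0, 1.0]] 0.99579296875
{'clock': 0.1, 'qpos': array([ 1.19420361,  0.62926483,  0.03841284,  1.51825542, -0.02699846,
        0.9963251 , -0.01998438]), 'qd': array([ 0.00046629, -0.00097842,  0.00117658, -0.00394118,  0.0005338 ,
       -0.00043596, -0.00127475]), 'tau': array([ 3.11118238e-03, -5.64533150e+01,  1.23012006e+00, -1.93976319e+01,
        1.11676881e-02,  5.38441105e-03, -2.47757936e-05]), 'eef_pos': array([ 198.66620274, -618.34902787,  255.47720919]), 'tool_rot': array([-1.57044925,  1.56906044,  1.88197869]), 'force': array([-0.64786857, -0.10921063, -0.52322528]), 'torque': array([ 0.00971981,  0.03101557, -0.05127211]), 'width': 85.40039486964527}
```

View pics/scene0.png

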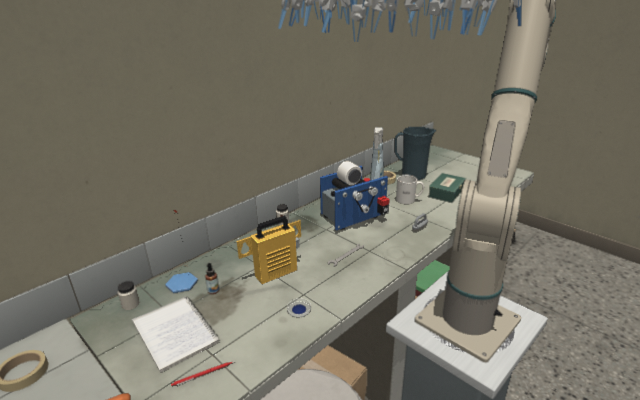

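View pics/top0.png

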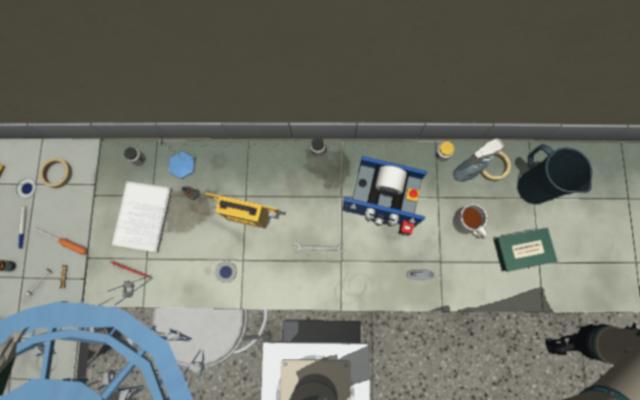

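The scene view shows the yellow guard at about (272,250) with its black handle at (272,226), and the mill's blue front plate at (362,205) with the red switch at (383,203). In the top view the guard is at (242,210), the mill's front plate at (385,210) and the red switch at (407,228).

```bash
cat > m.py <<'E'
from h import *
def mask(d,lo,hi,box):
    hsv=cv2.cvtColor(d['img'],cv2.COLOR_RGB2HSV); m=cv2.inRange(hsv,lo,hi)>0
    b=np.zeros_like(m); u0,v0,u1,v1=box; b[v0:v1,u0:u1]=1; return m&b
def fitline(P): # robust vertical plane by xy line: returns centre, direction, resid
    p=P[:,:2].astype(np.float32); vx,vy,x,y=cv2.fitLine(p,cv2.DIST_HUBER,0,.01,.01).ravel()
    r=(p-[x,y])@np.array([-vy,vx]); return np.array([x,y]),np.array([vx,vy]),r
E
python3 - <<'E'
from m import *
T=grab('top');S=grab('scene')
cT=cloud(T);cS=cloud(S)
for n,d,c,b,g in(('S',S,cS,(310,160,400,240),(230,205,310,290)),('T',T,cT,(335,150,435,240),(195,180,295,235))):
    for nm,m in(('blue',mask(d,(100,120,30),(125,255,255),b)),('yel',mask(d,(15,140,80),(32,255,255),g)),('red',mask(d,(0,170,80),(6,255,255),b)),('blk',mask(d,(0,0,0),(179,255,45),g))):
        P=c[m]; P=P[~np.isnan(P[:,0])]
        print(n,nm,m.sum(),np.round(np.percentile(P,[1,10,50,90,99],axis=0)).tolist() if len(P) else '')
    # sanity bench
P=cS[mask(S,(100,120,30),(125,255,255),(310,160,400,240))]
# overhead obstacles
for n,c in(('S',cS),('T',cT)):
    q=c.reshape(-1,3); q=q[~np.isnan(q[:,0])]; k=(q[:,2]>280)&(q[:,0]>100)&(q[:,0]<1000); q=q[k]
    print(n,len(q)); 
    H,xe,ye=np.histogram2d(q[:,0],q[:,1],bins=[np.arange(100,1001,100),np.arange(-1000,1001,100)]); 
    for i,j in zip(*np.where(H>5)):
        s=q[(q[:,0]//100==xe[i]//100)&(q[:,1]//100==ye[j]//100),2]; print(int(xe[i]),int(ye[j]),len(s),int(s.min()),end=' | ')
# bench height check
for n,d,uv in(('S',S,[(330,250),(230,260)]),('T',T,[(300,210),(300,270)])):
    c=cS if n=='S' else cT
    print(n,[np.round(c[v,u]) for u,v in uv])
for n,d,b in(('S',S,(225,195,415,295)),('T',T,(190,140,440,260))):
    u0,v0,u1,v1=b; cv2.imwrite(f'pics/c{n}.png',cv2.resize(d['img'][v0:v1,u0:u1,::-1],None,fx=3.2,fy=3.2,interpolation=cv2.INTER_CUBIC))
E
```

```text
S blue 1605 [[500.0, -290.0, 16.0], [509.0, -250.0, 32.0], [535.0, -153.0, 102.0], [660.0, -90.0, 160.0], [672.0, -75.0, 167.0]]
S yel 2253 [[492.0, 118.0, 3.0], [497.0, 176.0, 22.0], [512.0, 236.0, 97.0], [551.0, 282.0, 147.0], [571.0, 315.0, 150.0]]
S red 84 [[470.0, -280.0, 72.0], [473.0, -273.0, 75.0], [483.0, -258.0, 87.0], [557.0, -246.0, 126.0], [580.0, -244.0, 138.0]]
S blk 248 [[512.0, -6.0, 60.0], [515.0, 179.0, 152.0], [528.0, 224.0, 181.0], [541.0, 265.0, 190.0], [740.0, 269.0, 192.0]]
T blue 815 [[502.0, -300.0, 79.0], [511.0, -282.0, 131.0], [544.0, -192.0, 165.0], [665.0, -122.0, 169.0], [674.0, -82.0, 172.0]]
T yel 703 [[497.0, 127.0, 72.0], [503.0, 165.0, 107.0], [522.0, 218.0, 149.0], [554.0, 270.0, 154.0], [571.0, 305.0, 190.0]]
T red 109 [[474.0, -282.0, 75.0], [477.0, -278.0, 89.0], [498.0, -268.0, 94.0], [583.0, -249.0, 141.0], [589.0, -245.0, 143.0]]
T blk 0 
S 81687
100 -700 14 545 | 100 -600 57 554 | 100 -500 29 651 | 100 -300 260 659 | 100 -200 107 602 | 100 100 13 761 | 100 200 18 758 | 100 300 204 752 | 100 400 431 752 | 200 200 18 752 | 200 300 132 752 | 
[... 1073 characters left out ...]
700 -400 1193 284 | 700 -300 1010 280 | 700 -200 963 282 | 700 -100 899 281 | 700 0 960 281 | 700 100 1143 281 | 700 200 1162 282 | 700 300 1285 280 | 700 400 1314 280 | 700 500 1111 280 | 700 600 700 281 | 700 700 316 280 | 700 800 31 281 | 800 -900 139 280 | 800 -800 889 280 | 800 -700 2221 280 | 800 -600 3678 280 | 800 -500 3658 280 | 800 -400 3582 280 | 800 -300 3739 280 | 800 -200 3773 280 | 800 -100 3827 280 | 800 0 3746 280 | 800 100 3547 280 | 800 200 3476 280 | 800 300 3340 280 | 800 400 3295 281 | 800 500 3118 280 | 800 600 1709 280 | 800 700 748 280 | 800 800 153 280 | S [array([497.,  10.,  -5.]), array([695., 275.,  -4.])]
T [array([554.,  58.,  -0.]), array([366.,  54.,  -3.])]
```

Run:
```python
from m import *
T=grab('top');S=grab('scene')
cT=cloud(T);cS=cloud(S)
def ransac(P,tol,it=500):
    rng=np.random.default_rng(0);best=None;p=P[:,:2]
    for _ in range(it):
        a,b=p[rng.choice(len(p),2,False)]; t=b-a
        if np.linalg.norm(t)<60: continue
        t/=np.linalg.norm(t); n=np.array([-t[1],t[0]]); k=abs((p-a)@n)<tol
        if best is None or k.sum()>best.sum(): best=k
    return best
def go(n,P,tol):
    P=P[~np.isnan(P[:,0])]; k=ransac(P,tol); c,t,r=fitline(P[k]); t=t*np.sign(-t[1]) # toward -y
    ang=np.degrees(np.arctan2(t[0],-t[1])) # yaw of normal-x axis
    s=(P[k][:,:2]-c)@t; q=np.percentile(s,[1,99]); mid=c+t*q.mean()
    print(n,len(P),k.sum(),'dir',t.round(4),'yaw deg',round(np.degrees(np.arctan2(t[0],-t[1])),2),'ext',q.round(1),'len',round(q[1]-q[0],1),'mid',mid.round(1),'zrange',np.percentile(P[k][:,2],[1,99]).round(1),'rms',r.std().round(2))
B=lambda d,b:mask(d,(100,120,30),(125,255,255),b)
Y=lambda d,b:mask(d,(12,120,60),(34,255,255),b)
bs=(310,160,400,240);bt=(335,150,435,240);gs=(230,205,310,290);gt=(195,180,295,235)
P=cS[B(S,bs)]; P=P[P[:,0]<600]; go('S mill face',P,3)
P=cT[B(T,bt)]; P=P[(P[:,0]<600)&(P[:,2]>155)]; go('T mill top edge',P,4)
P=cS[Y(S,gs)]; go('S guard front',P[(P[:,2]<140)&(P[:,2]>5)],3)
go('S flange',P[(P[:,2]<146)&(P[:,2]>86)&((P[:,1]>286)|(P[:,1]<160))],3)
P=cT[Y(T,gt)]; go('T guard top',P[(P[:,2]>142)&(P[:,2]<160)],20)
go('T handle',cT[gt[1]:gt[3],gt[0]:gt[2]].reshape(-1,3)[lambda_ if False else (cT[gt[1]:gt[3],gt[0]:gt[2]].reshape(-1,3)[:,2]>172)],8)
H=cS[gs[1]:gs[3],gs[0]:gs[2]].reshape(-1,3); H=H[(H[:,2]>176)&(H[:,0]<600)]; go('S handle',H,8)
for n,c in(('S',cS),('T',cT)):
    q=c.reshape(-1,3); q=q[(abs(q[:,0])<400)&(q[:,1]<-0)&(q[:,1]>-650)&(q[:,2]>500)]; print(n,'arm top',np.round(q[np.argmax(q[:,2])]) if len(q) else '')
```

```text
S mill face 1380 1029 dir [-0.2316 -0.9728] yaw deg -13.39 ext [-91. 130.] len 221.0 mid [ 525.  -182.9] zrange [ 14.8 165.6] rms 1.57
T mill top edge 335 250 dir [-0.2402 -0.9707] yaw deg -13.9 ext [-110.6  106.1] len 216.7 mid [ 528.4 -185.5] zrange [157.5 172.1] rms 2.39
S guard front 1830 1189 dir [-0.2086 -0.978 ] yaw deg -12.04 ext [-59.5  62. ] len 121.5 mid [506.1 226.1] zrange [  6.3 139.2] rms 1.55
S flange 211 178 dir [-0.2094 -0.9778] yaw deg -12.09 ext [-89.  122.2] len 211.2 mid [549.3 215.7] zrange [ 86.8 145.2] rms 1.48
T guard top 564 407 dir [-0.4396 -0.8982] yaw deg -26.08 ext [-102.    57.6] len 159.6 mid [534.2 237.8] zrange [142.9 156.9] rms 13.28
T handle 200 200 dir [-0.2076 -0.9782] yaw deg -11.98 ext [-50.9  44.9] len 95.7 mid [529.4 221.3] zrange [176.1 196.2] rms 4.34
S handle 184 178 dir [-0.2149 -0.9766] yaw deg -12.41 ext [-47.1  45.4] len 92.6 mid [524.8 222.8] zrange [176.3 191.4] rms 3.55
S arm top [  84. -229.  761.]
T arm top [ 170. -395.  759.]
```

View pics/cS.png

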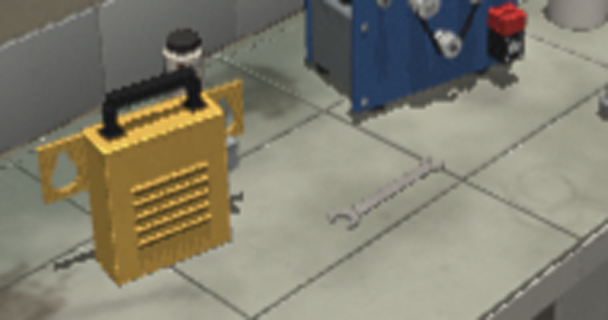

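View pics/cT.png

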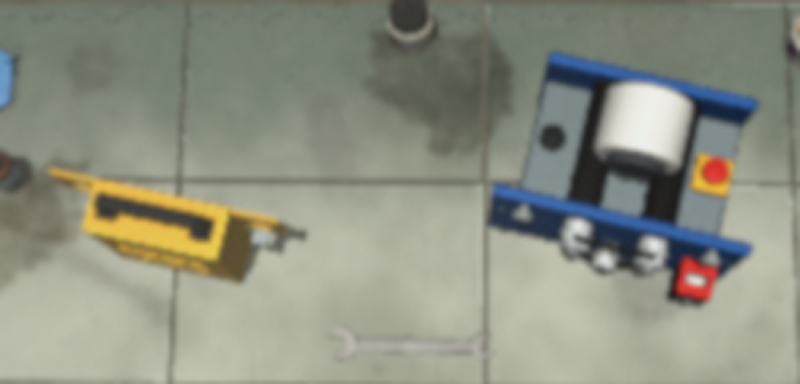

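The crops show the keyhole flanges either side of the guard (rear plane toward the wall), the spanner between guard and mill, and the studs beside the pulleys. There is also a hanging frame overhead on the left, so I check that against the elbow before moving.

Run:
```python
from m import *
T=grab('top');S=grab('scene')
for n,d in(('T',T),('S',S)):
    q=cloud(d).reshape(-1,3); q=q[(q[:,0]>-400)&(q[:,0]<500)&(q[:,1]>-50)&(q[:,1]<900)&(q[:,2]>600)]
    print(n,len(q))
    for x in range(-400,500,50):
        print(x,[(y,len(s),int(s.min())) for y in range(-50,900,50) for s in [q[(q[:,0]//50*50==x)&(q[:,1]//50*50==y),2]] if len(s)>3])
# arm silhouette
q=cloud(S).reshape(-1,3); q=q[(abs(q[:,0])<400)&(q[:,1]<150)&(q[:,1]>-700)&(q[:,2]>50)]
print('arm',len(q))
for z in range(50,800,50):
    s=q[q[:,2]//50*50==z]; 
    if len(s): print(z,np.round(np.percentile(s,[1,99],axis=0)[:,:2]).tolist())
from scipy.spatial.transform import Rotation as R
print(R.from_euler('xyz',read_state()['tool_rot']).as_matrix().round(3))
```

```text
T 11422
-400 []
-350 []
-300 []
-250 []
-200 []
-150 []
-100 []
-50 []
0 []
50 []
100 []
150 [(100, 443, 833), (150, 202, 767), (200, 884, 777), (250, 780, 762), (300, 144, 853)]
200 [(100, 1415, 768), (150, 1295, 800), (200, 399, 771), (250, 923, 757), (300, 660, 757), (350, 11, 768)]
250 [(100, 90, 797), (150, 878, 802), (200, 1284, 798), (250, 1297, 754), (300, 524, 837)]
300 [(150, 44, 783), (200, 149, 799)]
350 []
400 []
450 []
S 3763
-400 []
-350 []
-300 []
-250 []
-200 []
-150 []
-100 [(200, 150, 756), (300, 180, 763), (350, 508, 757), (400, 182, 762), (450, 4, 764)]
-50 [(200, 18, 765), (250, 194, 751), (300, 118, 756), (350, 232, 753), (400, 87, 780)]
0 [(350, 252, 753), (400, 257, 750), (450, 352, 750)]
50 [(100, 28, 753), (150, 23, 758), (350, 110, 757), (400, 49, 768), (450, 195, 757)]
100 [(150, 9, 761), (300, 72, 753), (350, 4, 775), (400, 132, 761)]
150 [(200, 8, 758), (250, 10, 777), (300, 113, 752), (350, 15, 778), (400, 254, 753), (450, 45, 755)]
200 [(200, 13, 771), (250, 4, 752), (300, 46, 755), (350, 41, 752)]
250 [(300, 46, 757)]
300 []
350 []
400 []
450 []
arm 15685
50 [[-79.0, -638.0], [394.0, 68.0]]
100 [[-67.0, -11.0], [57.0, 68.0]]
150 [[-64.0, -8.0], [52.0, 66.0]]
200 [[-67.0, -6.0], [52.0, 67.0]]
250 [[-75.0, 16.0], [34.0, 77.0]]
300 [[-77.0, 24.0], [35.0, 81.0]]
350 [[-73.0, -22.0], [49.0, 75.0]]
400 [[-34.0, -39.0], [40.0, 24.0]]
450 [[-28.0, -75.0], [55.0, -10.0]]
500 [[-19.0, -128.0], [74.0, -45.0]]
550 [[-2.0, -598.0], [147.0, -90.0]]
600 [[13.0, -555.0], [137.0, -128.0]]
650 [[27.0, -481.0], [120.0, -161.0]]
700 [[41.0, -433.0], [129.0, -196.0]]
750 [[42.0, -260.0], [129.0, 145.0]]
[[-0.     0.306 -0.952]
 [ 0.    -0.952 -0.306]
 [-1.    -0.    -0.   ]]
```

Emit:
jog_arm(series=[[[0,0,0],[-8,-35,-41.5],-1],[[0,0,0],[-8,-35,-41.5],-1],[[0,0,0],[-8,-35,-41.5],-1],[[0,0,0],[-8,-35,-41.5],-1],[[0,0,0],[-8,-35,-41.5],-1],[[0,0,0],[-8,-35,-41.5],-1],[[0,0,0],[-8,-35,-41.5],-1],[[0,0,0],[-8,-35,-41.5],-1]])

```text
clock: 1.4
eef_pos: [430.1, -249.2, 320.9]
tool_rot: [2.288, 1.57, -0.543]
force: [0.6, -0.4, 0.1]
width: 85.3
```

Emit:
jog_arm(series=[[[-10,0,0],[0,0,0],-1],[[-10,0,0],[0,0,0],-1],[[-10,0,0],[0,0,0],-1],[[-10,0,0],[0,0,0],-1],[[-10,0,0],[0,0,0],-1],[[-10,0,0],[0,0,0],-1]])

```text
clock: 2.15
eef_pos: [429.3, -250.8, 320.5]
tool_rot: [1.114, 1.57, -0.664]
force: [0.2, -0.1, -0.4]
width: 85.5
```

Emit:
jog_arm(series=[[[0,10,0],[0,0,0],-1],[[0,10,0],[0,0,0],-1],[[0,10,0],[0,0,0],-1],[[0,0,0],[0,0,0],-1]])

```text
clock: 2.65
eef_pos: [427.7, -254.1, 318.3]
tool_rot: [-3.135, 1.048, 1.357]
force: [0.1, 0.4, -0.1]
width: 85.5
```

```bash
cat >> h.py <<'E'
from scipy.spatial.transform import Rotation as R
def Rt(s=None): return R.from_euler('xyz',(s or read_state())['tool_rot']).as_matrix()
def to(P,yawy=None,tilt=None):
    s=read_state(); A=Rt(s); print('now',s['clock'],s['eef_pos'].round(1),'w',round(s['width'],1),'F',s['force'].round(1),'q',s['qpos'].round(2))
    print('axes x,y,z',A.T.round(3).tolist())
    print('shift tool',(A.T@(np.asarray(P)-s['eef_pos'])).round(1))
    if yawy is not None:
        a=np.radians(yawy); y=np.array([np.cos(a),np.sin(a),0]); z=np.array([y[1],-y[0],0]); x=np.array([0,0,-1.]); t=np.radians(tilt)
        B=np.stack([np.cos(t)*x-np.sin(t)*z,y,np.sin(t)*x+np.cos(t)*z],1)
        print('turn',np.degrees(R.from_matrix(A.T@B).as_rotvec()).round(2),'then shift',(B.T@(np.asarray(P)-s['eef_pos'])).round(1))
E
python3 - <<'E'
from h import *
to([529,221,300],-12.1,30)
E
```

```text
now 2.65 [ 427.7 -254.1  318.3] w 85.5 F [ 0.1  0.4 -0.1] q [ 1.01  0.51 -0.38  1.72 -0.31  1.19  0.58]
axes x,y,z [[0.106, 0.488, -0.866], [0.976, -0.218, -0.003], [-0.19, -0.845, -0.5]]
shift tool [ 258.6   -4.6 -411.6]
turn [-0.52  0.02 -0.08] then shift [ 258.8   -0.5 -411.6]
```

Emit:
jog_arm(series=[[[-0.5,0,0],[32.4,0,-51.5],-1],[[0,0,0],[32.4,0,-51.5],-1],[[0,0,0],[32.4,0,-51.5],-1],[[0,0,0],[32.4,0,-51.5],-1],[[0,0,0],[32.4,0,-51.5],-1],[[0,0,0],[0,0,0],-1]])

```text
clock: 3.4
eef_pos: [490.2, 54.4, 310.3]
tool_rot: [3.128, 1.047, 1.367]
force: [-0.4, -1.1, 0.0]
width: 85.3
```

Run:
```python
from m import *
to([529,221,300],-12.1,30)
S=grab('scene');save(S,'s1.png')
T=grab('top');save(T,'t1.png')
q=cloud(S).reshape(-1,3); q=q[(q[:,0]>-50)&(q[:,0]<550)&(q[:,1]<95)&(q[:,1]>-500)&(q[:,2]>500)]
for z in range(500,850,50):
    s=q[q[:,2]//50*50==z]
    if len(s): print(z,len(s),np.round(np.percentile(s,[1,99],axis=0)).tolist())
```

```text
now 3.4 [490.2  54.4 310.3] w 85.3 F [-0.4 -1.1  0. ] q [ 0.55  0.4  -0.52  1.98 -0.46  0.8   0.2 ]
axes x,y,z [[0.101, 0.49, -0.866], [0.982, -0.19, 0.007], [-0.162, -0.851, -0.5]]
shift tool [  94.4    6.3 -142.8]
turn [1.17 0.   0.22] then shift [  94.4    3.  -142.9]
500 1937 [[-3.0, -93.0, 501.0], [492.0, 16.0, 549.0]]
550 1993 [[18.0, -114.0, 551.0], [493.0, -0.0, 599.0]]
600 2055 [[40.0, -116.0, 601.0], [497.0, -19.0, 650.0]]
650 2092 [[60.0, -120.0, 651.0], [450.0, -30.0, 700.0]]
700 1421 [[77.0, -127.0, 700.0], [360.0, -41.0, 749.0]]
750 182 [[93.0, -127.0, 750.0], [277.0, -53.0, 768.0]]
```

View pics/s1.png

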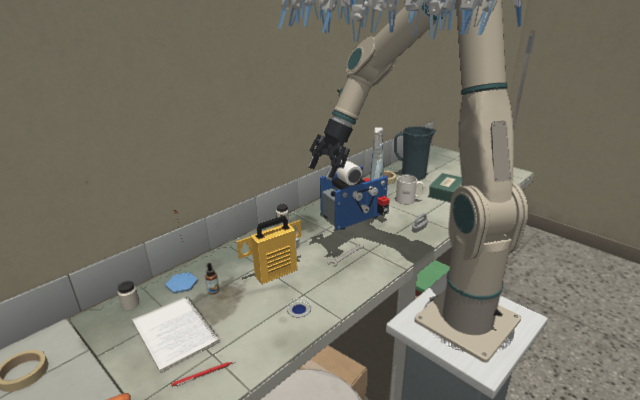

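The arm is midway, with the elbow (y about -100) well clear of the hanging frame, and the guard is still standing at (272,250). I continue to the pre-grasp.

Emit:
jog_arm(series=[[[1.2,0,0],[39.6,1.8,-28.5],-1],[[0,0,0],[39.6,1.8,-28.5],-1],[[0,0,0],[39.6,1.8,-28.5],-1],[[0,0,0],[0,0,0],-1],[[0,0,0],[0,0,0],-1]])

```text
clock: 4.12
eef_pos: [526.0, 174.5, 248.6]
tool_rot: [-3.131, 1.049, 1.355]
force: [1.0, -0.9, 0.7]
width: 85.6
```

Run:
```python
from m import *
to([528.4,218,189],-12.1,30)
S=grab('scene'); T=grab('top')
cv2.imwrite('pics/g1.png',np.vstack([cv2.resize(S['img'][190:290,200:400,::-1],None,fx=3,fy=3),cv2.resize(T['img'][160:260,180:380,::-1],None,fx=3,fy=3)]))
q=cloud(S).reshape(-1,3); q=q[(q[:,0]>50)&(q[:,0]<550)&(q[:,1]<150)&(q[:,1]>-500)&(q[:,2]>700)]
for y in range(-200,150,50):
    s=q[q[:,1]//50*50==y]
    if len(s): print(y,len(s),np.round(np.percentile(s,[1,99],axis=0)).tolist())
```

```text
now 4.125 [526.  174.5 248.6] w 85.6 F [ 1.  -0.9  0.7] q [ 0.27  0.52 -0.52  2.   -0.48  0.53  0.  ]
axes x,y,z [[0.107, 0.487, -0.867], [0.975, -0.223, -0.005], [-0.196, -0.844, -0.499]]
shift tool [73.1 -7.  -7.5]
turn [-0.83  0.08 -0.13] then shift [73.2 -6.7 -7.5]
-100 270 [[147.0, -89.0, 700.0], [303.0, -51.0, 767.0]]
-50 1290 [[154.0, -49.0, 700.0], [386.0, -10.0, 765.0]]
100 30 [[53.0, 109.0, 754.0], [194.0, 147.0, 774.0]]
```

View pics/g1.png

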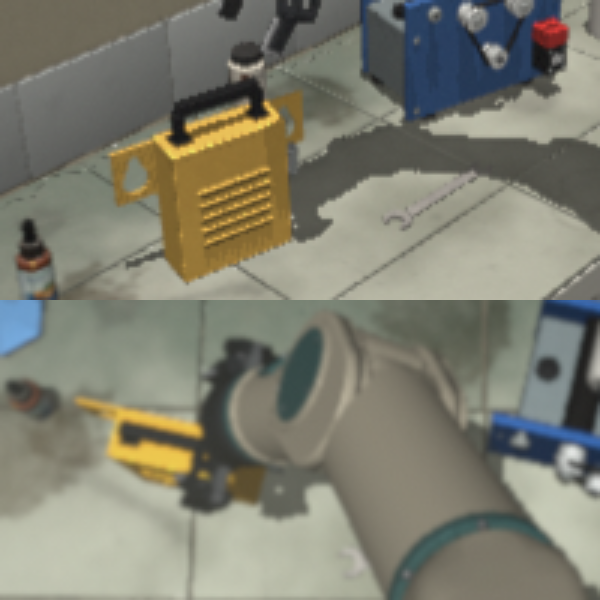

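The gripper stands just right of the handle, with its jaws either side of the bar's line (crop (235,400)-(205,500)). Elbow and frame are clear, so I go in and close.

Emit:
jog_arm(series=[[[-0.8,0,0],[2,-6.7,-7.5],-1],[[0,0,0],[24,0,0],-1],[[0,0,0],[24,0,0],-1],[[0,0,0],[23,0,0],-1],[[0,0,0],[0,0,0],-1]])

```text
clock: 4.85
eef_pos: [527.2, 219.9, 188.6]
tool_rot: [-3.139, 1.047, 1.363]
force: [-0.8, -0.2, 0.5]
width: 85.7
```

Run:
```python
from m import *
to([528.4,218,189],-12.1,30)
```

```text
now 4.85 [527.2 219.9 188.6] w 85.7 F [-0.8 -0.2  0.5] q [ 0.18  0.63 -0.54  2.03 -0.49  0.35  0.01]
axes x,y,z [[0.103, 0.489, -0.866], [0.978, -0.208, -0.001], [-0.181, -0.847, -0.5]]
shift tool [-1.2  1.6  1.2]
turn [0.02 0.   0.1 ] then shift [-1.2  1.6  1.2]
```

Emit:
jog_arm(series=[[[0,0,0],[-1,1.5,1],0],[[0,0,0],[0,0,0],1],[[0,0,0],[0,0,0],1],[[0,0,0],[0,0,0],1],[[0,0,0],[0,0,0],1],[[0,0,0],[0,0,0],1],[[0,0,0],[0,0,0],1],[[0,0,0],[0,0,0],1]])

```text
clock: 5.85
eef_pos: [530.0, 217.5, 190.0]
tool_rot: [3.138, 1.047, 1.355]
force: [0.3, -2.8, 5.7]
width: 13.2
```

Emit:
jog_arm(series=[[[0,0,0],[-13,0,-7.5],1],[[0,0,0],[-22,0,-12.5],1],[[0,0,0],[-26,0,-15],1],[[0,0,0],[-17,0,-10],1],[[0,0,0],[0,0,0],1]])

```text
clock: 6.48
eef_pos: [529.5, 218.0, 280.9]
tool_rot: [3.135, 1.047, 1.354]
force: [0.4, 0.2, -5.0]
width: 13.4
```

Run:
```python
from m import *
to([440,20,280],-13.5,30)
S=grab('scene'); 
cv2.imwrite('pics/g2.png',cv2.resize(S['img'][150:300,200:420,::-1],None,fx=3.4,fy=3.4))
```

```text
now 6.475 [529.5 218.  280.9] w 13.4 F [ 0.4  0.2 -5. ] q [ 0.16  0.47 -0.48  1.94 -0.47  0.58 -0.08]
axes x,y,z [[0.107, 0.488, -0.866], [0.978, -0.209, 0.004], [-0.179, -0.847, -0.5]]
shift tool [-105.5  -46.1  184.3]
turn [ 1.36 -0.01  0.55] then shift [-105.9  -40.7  185.3]
```

View pics/g2.png

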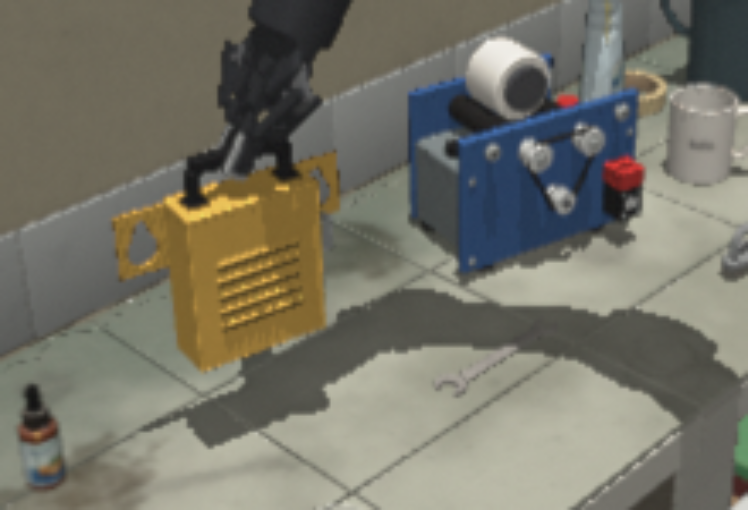

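The guard is held upright and clear of the bench. The stud heads show in the crop at (492,153) and (622,113). Now I measure the held guard and the studs in the same camera.

```bash
cat > g.py <<'E'
from m import *
def guard(S,box):
    c=cloud(S); m=mask(S,(12,120,60),(34,255,255),box); m=cv2.erode(m.astype(np.uint8),np.ones((3,3)))>0
    P=c[m]; P=P[~np.isnan(P[:,0])]
    rng=np.random.default_rng(0); best=None
    for _ in range(600):
        a=P[rng.choice(len(P),3,False)]; n=np.cross(a[1]-a[0],a[2]-a[0]); l=np.linalg.norm(n)
        if l<1500: continue
        n/=l; 
        if abs(n[0])<.9: continue
        k=abs((P-a[0])@n)<3
        if best is None or k.sum()>best.sum(): best=k
    Q=P[best]; c0=Q.mean(0); n=np.linalg.svd(Q-c0,full_matrices=False)[2][2]; n*=np.sign(n[0])
    y=np.cross([0,0,1],n); y/=np.linalg.norm(y); s=(Q-c0)@y; s=s[np.abs(Q[:,2]-np.median(Q[:,2]))<45]; e=np.percentile(s,[1,99])
    z=np.percentile(Q[:,2],[.5,99.5]); mid=c0+y*e.mean()
    print('front: n',n.round(4),'yaw',round(np.degrees(np.arctan2(n[1],n[0])),2),'pitch',round(np.degrees(np.arcsin(n[2])),2),'width',np.diff(e).round(1),'z',z.round(1),'mid',mid.round(1),len(Q))
    F=P[(P-c0)@n>25]; F=F[(F[:,2]<z[1]+2)]; d=(F-c0)@n; w=(F-c0)@y; print('flange depth',np.median(d[d>35]).round(1),'lat range rel mid',np.percentile(w[d>38]-e.mean(),[1,99]).round(1))
    return c0,n,y
E
python3 - <<'E'
from g import *
S=grab('scene'); guard(S,(200,180,310,280))
# studs: bright low-sat blobs on the plate
g=cv2.cvtColor(S['img'],cv2.COLOR_RGB2HSV)
for (u,v) in((344.7,195),(382.9,183.2)):
    u0,v0=int(u)-6,int(v)-6; w=g[v0:v0+13,u0:u0+13]; m=((w[:,:,1]<110)&(w[:,:,2]>70)).astype(np.uint8)
    n,l,st,ce=cv2.connectedComponentsWithStats(m); i=l[6,6] or 1+np.argmax(st[1:,4]); uv=ce[i]+[u0,v0]
    r=S['range_z'][v0:v0+13,u0:u0+13][l==i]; print(uv.round(2),st[i],'plane152',plane(S,[uv],152)[0].round(1),'depth',pts(S,[uv],[np.median(r)])[0].round(1))
E
```

```text
front: n [ 0.9775 -0.2111  0.0013] yaw -12.19 pitch 0.08 width [117.4] z [ 94.5 238.1] mid [505.8 227.5 169.1] 1354
flange depth 43.3 lat range rel mid [-104.2  100. ]
[344.42 194.38] [ 4  3  6  6 26] plane152 [ 533.1 -101.5  152. ] depth [ 534.5 -103.1  151. ]
[382.36 182.36] [ 4  3  6  6 28] plane152 [ 496.6 -266.4  152. ] depth [ 497.6 -267.7  151.2]
```

Emit:
jog_arm(series=[[[0,0,0],[-12,-5,20],1],[[0.4,0,0.2],[-21,-8,37],1],[[0.4,0,0.2],[-21,-8,37],1],[[0,0,0],[-21,-8,37],1],[[0,0,0],[-21,-8,37],1],[[0,0,0],[-10,-4,17],1]])

```text
clock: 7.32
eef_pos: [441.4, 16.1, 277.5]
tool_rot: [-3.137, 1.048, 1.345]
force: [0.3, 0.1, -4.9]
width: 13.1
```

Run:
```python
from m import *
to([459,-174,275],-13,30)
```

```text
now 7.325 [441.4  16.1 277.5] w 13.1 F [ 0.3  0.1 -4.9] q [ 0.67  0.39 -0.53  2.12 -0.51  0.72  0.34]
axes x,y,z [[0.112, 0.486, -0.867], [0.974, -0.228, -0.002], [-0.199, -0.843, -0.499]]
shift tool [-88.3  60.5 158.1]
turn [-0.23  0.06  0.02] then shift [-88.4  59.9 158.2]
```

Emit:
jog_arm(series=[[[0,0,0],[-11,7.5,20],1],[[0,0,0],[-22,15,39.5],1],[[0,0,0],[-22,15,39.5],1],[[0,0,0],[-22,15,39.5],1],[[0,0,0],[-11,7.5,20],1],[[0,0,0],[0,0,0],1],[[0,0,0],[0,0,0],1]])

```text
clock: 8.2
eef_pos: [460.4, -170.6, 275.4]
tool_rot: [-3.139, 1.046, 1.347]
force: [0.9, 0.8, -5.4]
width: 12.8
```

Run:
```python
from g import *
to([459,-174,234],-13,30)
S=grab('scene'); T=grab('top')
guard(S,(300,130,420,260))
c=cloud(S); b=mask(S,(100,120,30),(125,255,255),(300,140,420,250)); P=c[b]; P=P[~np.isnan(P[:,0])]; print(len(P))
cv2.imwrite('pics/g3.png',np.vstack([cv2.resize(S['img'][140:240,300:420,::-1],None,fx=5,fy=3.5)[:300],cv2.resize(T['img'][165:245,330:450,::-1],None,fx=5,fy=3.75)]))
cv2.imwrite('pics/g3.png',np.hstack([cv2.resize(S['img'][140:240,310:410,::-1],None,fx=4,fy=4),cv2.resize(T['img'][155:255,330:430,::-1],None,fx=4,fy=4)]))
```

```text
now 8.2 [ 460.4 -170.6  275.4] w 12.8 F [ 0.9  0.8 -5.4] q [ 0.89  0.52 -0.42  1.85 -0.36  0.99  0.51]
axes x,y,z [[0.111, 0.489, -0.865], [0.975, -0.224, -0.001], [-0.194, -0.843, -0.501]]
shift tool [34.  -0.6 23.9]
turn [ 0.03 -0.07  0.09] then shift [34.  -0.6 23.8]
front: n [ 0.9745 -0.2244 -0.0054] yaw -12.97 pitch -0.31 width [118.1] z [ 91.  234.4] mid [ 437.6 -158.3  165.5] 846
flange depth 42.4 lat range rel mid [-101.4  100. ]
876
```

View pics/g3.png

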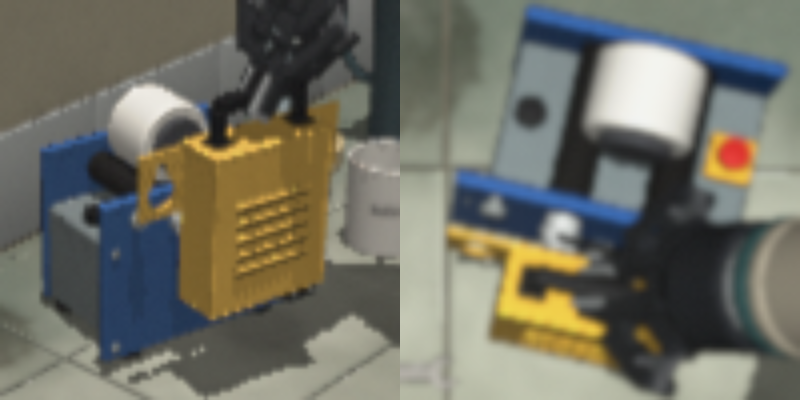

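The guard hangs parallel in front of the plate; its left keyhole is at about (350,187) in the scene image, and the right one is mostly hidden by the box. I measure the left hole in that image, the studs again in the first pictures, and the face yaw on cleaned blue.

Run:
```python
from g import *
S=grab('scene'); T=grab('top')
def vplane(d,uv,p,n):
    o=np.array(d['cam_to_world'])[:3,3]; r=pts(d,uv,np.ones(len(uv)))-o; return o+r*(((p-o)@n)/(r@n))[:,None]
n=np.array([.9745,-.2244,0]);y=np.array([.2244,.9745,0])
y8=cv2.resize(S['img'],None,fx=8,fy=8,interpolation=cv2.INTER_CUBIC)[160*8:215*8,335*8:365*8]
m=cv2.inRange(cv2.cvtColor(y8,cv2.COLOR_RGB2HSV),(12,100,50),(36,255,255))
cn,h=cv2.findContours(m,cv2.RETR_CCOMP,cv2.CHAIN_APPROX_NONE)
rear=np.array([437.6,-158.3,165])+48*n
for c,hh in zip(cn,h[0]):
    a=cv2.contourArea(c)
    if a>600:
        uv=(c.reshape(-1,2)+.5)/8-.5+[335,160]; P=vplane(S,uv,rear-2*n,n); l=(P-rear)@y
        lo=P[:,2].min(); print('hole' if hh[3]>=0 else 'outer',a,'lat',l.min().round(1),l.max().round(1),'z',lo.round(1),P[:,2].max().round(1),'centre xy',(rear+y*(l.min()+l.max())/2)[:2].round(1))
A=cv2.imread('pics/scene0.png'); hs=cv2.cvtColor(A,cv2.COLOR_BGR2HSV)
# studs in first top image
A=cv2.imread('pics/top0.png'); A8=cv2.resize(A,None,fx=8,fy=8,interpolation=cv2.INTER_CUBIC); h8=cv2.cvtColor(A8,cv2.COLOR_BGR2HSV)
for u,v in((353.1,206.3),(411.9,220.3)):
    u0,v0=int((u-5)*8),int((v-5)*8); w=h8[v0:v0+88,u0:u0+88]; k=((w[:,:,1]<120)&(w[:,:,2]>110)).astype(np.uint8)
    nn,l,st,ce=cv2.connectedComponentsWithStats(k); i=1+np.argmax(st[1:,4]); uv=(ce[i]+[u0,v0]+.5)/8-.5
    print('top stud',uv.round(2),st[i],plane(T,[uv],156)[0].round(1))
# face yaw, scene0 colours with current depth unusable -> top depth of plate top edge
c=cloud(S); b=mask(S,(105,150,40),(122,255,255),(300,140,420,250)); b=cv2.erode(b.astype(np.uint8),np.ones((3,3)))>0
P=c[b]; P=P[(P[:,0]<620)&(P[:,2]>15)&(P[:,2]<150)]; q=(P[:,:2]-[526,-186.5])@np.array([[.974],[-.225]]); P=P[abs(q[:,0])<8]
cc,t,r=fitline(P); t*=np.sign(-t[1]); print('face',len(P),np.degrees(np.arctan2(t[0],-t[1])).round(2),r.std(),'face x offset vs (526,-186.5):',((cc-[526,-186.5])@[.974,-.225]).round(1), P[:,1].min().round(),P[:,1].max().round())
```

```text
outer 37022.0 lat 13.5 105.5 z 68.8 237.9 centre xy [ 497.7 -111.1]
hole 3091.5 lat 65.5 94.7 z 179.0 218.5 centre xy [502.4 -91. ]
top stud [353.13 205.67] [  23   15   39   44 1194] [ 538.6 -102.5  156. ]
top stud [412.01 220.36] [  19   17   43   52 1313] [ 498.2 -265.5  156. ]Traceback (most recent call last):
  File "<stdin>", line 25, in <module>
  File "m.py", line 6, in fitline
    p=P[:,:2].astype(np.float32); vx,vy,x,y=cv2.fitLine(p,cv2.DIST_HUBER,0,.01,.01).ravel()
                                            ~~~~~~~~~~~^^^^^^^^^^^^^^^^^^^^^^^^^^^^
cv2.error: OpenCV(4.12.0) /io/opencv/modules/imgproc/src/linefit.cpp:50: error: (-215:Assertion failed) count > 0 in function 'fitLine2D_wods'
```

Left hole against left stud: the heights agree (bottom 179.0, predicted 179.4). The guard needs 4 mm to the right and 41 mm down, and the standoff is 43 mm.

Emit:
jog_arm(series=[[[0.35,0,0.2],[8.5,0,6],1],[[0,0,0],[17,0,12.2],1],[[0,0,0],[8.4,0,6],1],[[0,0,0],[0,0,0],1],[[0,0,0],[0,0,0],1]])

```text
clock: 9.02
eef_pos: [459.9, -175.3, 234.8]
tool_rot: [3.14, 1.047, 1.336]
force: [0.6, 0.6, -4.3]
width: 13.1
```

Run:
```python
from g import *
to([459.5,-174.5,234],-13.3,30)
```

```text
now 9.025 [ 459.9 -175.3  234.8] w 13.1 F [ 0.6  0.6 -4.3] q [ 0.89  0.58 -0.41  1.89 -0.36  0.9   0.54]
axes x,y,z [[0.116, 0.486, -0.866], [0.973, -0.232, 0.001], [-0.2, -0.842, -0.5]]
shift tool [ 1.  -0.5 -0.2]
turn [-0.07 -0.01 -0.08] then shift [ 1.  -0.5 -0.2]
```

Emit:
jog_arm(series=[[[0,0,0],[1,8,0],1],[[0,0,0],[0,12,0],1],[[0,0,0],[0,7,0],1],[[0,0,0],[0,0,0],1],[[0,0,0],[0,0,0],1]])

```text
clock: 9.65
eef_pos: [485.5, -180.9, 233.4]
tool_rot: [-3.14, 1.047, 1.339]
force: [-1.0, 0.4, -4.4]
width: 13.0
```

Run:
```python
from g import *
to([459.5,-174.5,234],-13.3,30)
S=grab('scene'); T=grab('top')
cv2.imwrite('pics/g4.png',np.hstack([cv2.resize(S['img'][165:240,325:400,::-1],None,fx=5.3,fy=5.3,interpolation=cv2.INTER_CUBIC),cv2.resize(T['img'][180:255,340:415,::-1],None,fx=5.3,fy=5.3,interpolation=cv2.INTER_CUBIC)]))
```

```text
now 9.65 [ 485.5 -180.9  233.4] w 13.0 F [-1.   0.4 -4.4] q [ 0.86  0.61 -0.4   1.83 -0.35  0.92  0.51]
axes x,y,z [[0.115, 0.487, -0.866], [0.973, -0.231, -0.001], [-0.201, -0.842, -0.5]]
shift tool [ -0.4 -26.8  -0.5]
turn [-0.1  -0.01  0.  ] then shift [ -0.4 -26.8  -0.5]
```

View pics/g4.png

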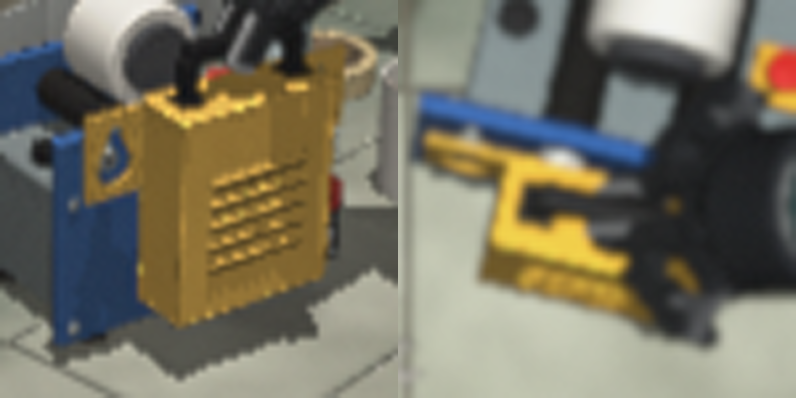

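Stud head is seen grey inside the left keyhole (crop (105,160)), a little left of its centre, as the oblique view should show. I press on.

Emit:
jog_arm(series=[[[0,0,0],[-0.5,4,0],1],[[0,0,0],[0,5,0],1],[[0,0,0],[0,4,0],1],[[0,0,0],[0,0,0],1]])

```text
clock: 10.25
eef_pos: [498.9, -184.4, 233.9]
tool_rot: [3.141, 1.047, 1.337]
force: [-0.5, 0.5, -4.3]
width: 13.3
```

Run:
```python
from g import *
to([459.5,-174.5,234],-13.3,30)
```

```text
now 10.25 [ 498.9 -184.4  233.9] w 13.3 F [-0.5  0.5 -4.3] q [ 0.85  0.63 -0.4   1.79 -0.34  0.93  0.49]
axes x,y,z [[0.116, 0.486, -0.866], [0.973, -0.232, 0.0], [-0.2, -0.842, -0.5]]
shift tool [  0.2 -40.6  -0.4]
turn [-0.07 -0.01 -0.06] then shift [  0.2 -40.6  -0.5]
```

Emit:
jog_arm(series=[[[0,0,0],[0,1.5,0],1],[[0,0,0],[0,0,0],1]])

```text
clock: 10.5
eef_pos: [499.9, -184.7, 233.9]
tool_rot: [-3.141, 1.047, 1.337]
force: [-0.3, -0.2, -5.1]
width: 13.2
```

Emit:
jog_arm(series=[[[0,0,0],[0,1,0],1],[[0,0,0],[0,0,0],1]])

```text
clock: 10.75
eef_pos: [500.5, -184.8, 233.9]
tool_rot: [-3.14, 1.047, 1.339]
force: [-1.3, -0.2, -5.4]
width: 12.7
```

Emit:
jog_arm(series=[[[0,0,0],[0,1,0],1],[[0,0,0],[0,0,0],1]])

```text
clock: 11.0
eef_pos: [500.8, -184.8, 233.8]
tool_rot: [-3.137, 1.047, 1.342]
force: [-4.2, 0.2, -3.2]
width: 12.9
```

Emit:
jog_arm(series=[[[0,0,0],[0,1,0],1],[[0,0,0],[0,0,0],1]])

```text
clock: 11.25
eef_pos: [501.1, -184.8, 233.7]
tool_rot: [-3.134, 1.046, 1.345]
force: [-6.0, 0.1, -2.1]
width: 12.9
```

Emit:
jog_arm(series=[[[0,0,0],[0,-1,0],1],[[0,0,0],[3,0,1.7],1],[[0,0,0],[3,0,1.7],1],[[0,0,0],[0,0,0],1]])

```text
clock: 11.75
eef_pos: [501.0, -184.3, 226.6]
tool_rot: [-3.137, 1.046, 1.342]
force: [-4.6, 2.8, -5.8]
width: 13.0
```

Emit:
jog_arm(series=[[[0,0,0],[2.6,0,1.5],1],[[0,0,0],[2.6,0,1.5],1],[[0,0,0],[0,0,0],1]])

```text
clock: 12.12
eef_pos: [500.9, -184.3, 220.8]
tool_rot: [-3.137, 1.046, 1.342]
force: [-4.8, 1.6, -5.2]
width: 12.9
```

Forces are low, so I carry on down.

Emit:
jog_arm(series=[[[0,0,0],[2.6,0,1.5],1],[[0,0,0],[2.6,0,1.5],1],[[0,0,0],[0,0,0],1]])

```text
clock: 12.5
eef_pos: [500.8, -184.2, 214.8]
tool_rot: [-3.136, 1.046, 1.343]
force: [-5.1, 3.0, -4.4]
width: 12.8
```

Emit:
jog_arm(series=[[[0,0,0],[2.2,0,1.2],1],[[0,0,0],[1.7,0,1],1],[[0,0,0],[0,0,0],1]])

```text
clock: 12.88
eef_pos: [500.8, -184.1, 210.5]
tool_rot: [-3.136, 1.046, 1.343]
force: [-5.6, 2.5, -2.7]
width: 12.7
```

Emit:
jog_arm(series=[[[0,0,0],[0.9,0,0.5],1],[[0,0,0],[0,0,0],1]])

```text
clock: 13.12
eef_pos: [500.8, -184.1, 209.9]
tool_rot: [-3.136, 1.046, 1.343]
force: [-6.7, 2.3, 0.0]
width: 13.1
```

Emit:
jog_arm(series=[[[0,0,0],[0.9,0,0.5],1],[[0,0,0],[0,0,0],1]])

```text
clock: 13.38
eef_pos: [500.8, -184.0, 209.7]
tool_rot: [-3.137, 1.045, 1.342]
force: [-9.3, 0.8, 6.7]
width: 13.0
```

Run:
```python
from g import *
to([459.5,-174.5,234],-13.3,30)
S=grab('scene'); guard(S,(300,130,420,260))
cv2.imwrite('pics/g5.png',cv2.resize(S['img'][165:240,325:400,::-1],None,fx=6,fy=6,interpolation=cv2.INTER_CUBIC))
```

```text
now 13.375 [ 500.8 -184.   209.7] w 13.0 F [-9.3  0.8  6.7] q [ 0.84  0.67 -0.4   1.81 -0.34  0.89  0.51]
axes x,y,z [[0.114, 0.489, -0.865], [0.973, -0.23, -0.002], [-0.2, -0.842, -0.502]]
shift tool [-21.  -42.4 -11.9]
turn [-0.08 -0.11  0.11] then shift [-21.1 -42.4 -11.9]
front: n [ 0.973  -0.2298 -0.0221] yaw -13.29 pitch -1.27 width [117.9] z [ 27.4 168.5] mid [ 477.6 -171.6  101. ] 742
flange depth 40.8 lat range rel mid [53.1 94.6]
```

View pics/g5.png

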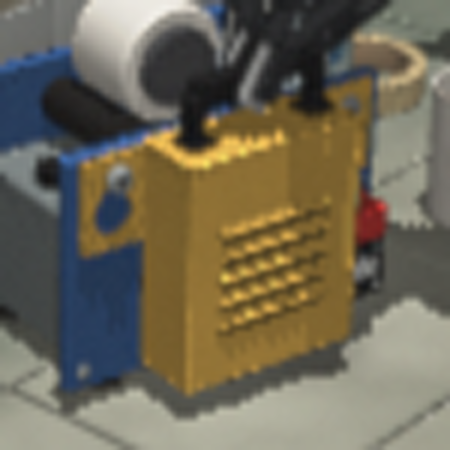

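The guard is home: both stud heads sit in the narrow upper ends of the keyholes (crop (120,178) and (350,105)), and z stopped at 209.7 against the predicted 210, with force rising. I ease off, release and withdraw along the fingers.

Emit:
jog_arm(series=[[[0,0,0],[-0.7,-0.8,-0.4],1],[[0,0,0],[0,0,0],0],[[0,0,0],[0,0,0],0],[[0,0,0],[0,0,0],0],[[0,0,0],[0,0,0],0]])

```text
clock: 14.05
eef_pos: [501.5, -185.0, 209.5]
tool_rot: [3.14, 1.047, 1.335]
force: [-0.3, -0.4, 0.0]
width: 42.5
```

Emit:
jog_arm(series=[[[0,0,0],[-10,0,0],0],[[0,0,0],[-20,0,0],0],[[0,0,0],[-35,0,0],0],[[0,0,0],[-40,0,0],0],[[0,0,0],[-40,0,0],0],[[0,0,0],[-20,0,0],0],[[0,0,0],[0,0,0],0],[[0,0,0],[0,0,0],0]])

```text
clock: 15.05
eef_pos: [481.7, -264.4, 351.7]
tool_rot: [-3.139, 1.046, 1.339]
force: [-0.6, 0.1, -0.1]
width: 42.6
```

Run:
```python
from g import *
to([459.5,-174.5,234],-13.3,30)
S=grab('scene'); T=grab('top'); guard(S,(300,130,420,260))
cv2.imwrite('pics/g6.png',np.hstack([cv2.resize(S['img'][150:240,320:410,::-1],None,fx=4.4,fy=4.4,interpolation=cv2.INTER_CUBIC),cv2.resize(T['img'][170:260,340:430,::-1],None,fx=4.4,fy=4.4,interpolation=cv2.INTER_CUBIC)]))
```

```text
now 15.05 [ 481.7 -264.4  351.7] w 42.6 F [-0.6  0.1 -0.1] q [ 0.95  0.55 -0.37  1.55 -0.31  1.29  0.49]
axes x,y,z [[0.115, 0.487, -0.866], [0.973, -0.231, -0.001], [-0.201, -0.842, -0.501]]
shift tool [143.1 -42.2 -12.4]
turn [-0.09 -0.04  0.02] then shift [143.1 -42.3 -12.5]
front: n [ 0.9727 -0.2319 -0.0103] yaw -13.41 pitch -0.59 width [118.9] z [ 26.3 168.6] mid [ 477.8 -172.   100.7] 745
flange depth 40.7 lat range rel mid [54.9 96.1]
```

View pics/g6.png

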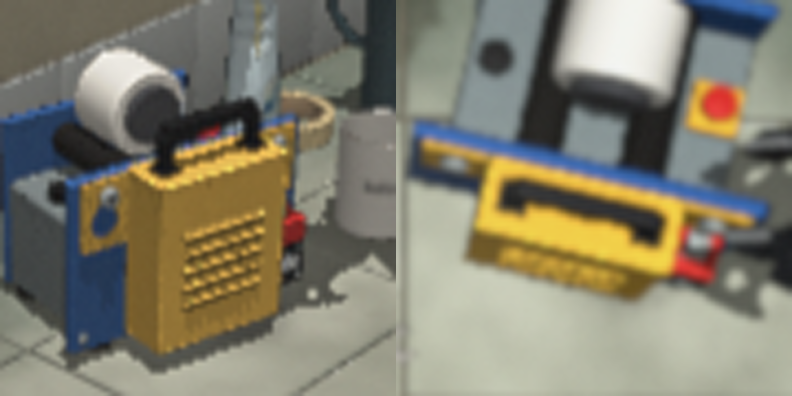

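```bash
python3 -c "
from cell import *
print(finish_job())"
```

```text
the job is handed in; nothing more can be done
None
```

The guard is hanging on both studs and I've let go; the job was handed in at about 15 s on the robot's clock, with no verdict reported.

**What I did:** I pinched the handle with the tool tilted 30° so the elbow stayed clear of the frame hanging overhead. Then I carried the guard over the spanner, pressed the wide keyhole ends over the stud heads, slid it down about 24 mm until it stopped, released it and withdrew.

**Last checks:**
- **Height:** the slide stopped with the tool at z = 209.7 mm (210 predicted), about 20 mm under the guard, as the vertical force turned from carrying to pushing.
- **Position after release:** the rear plane is within about 1 mm of the plate face, yaw is -13.4° (the plate measured between -12.5° and -13.9°), and the guard had not moved.
- **Pictures:** before release, both stud heads showed in the narrow ends of the keyholes. Afterwards the left one was still visible there, and the guard hung level with its tongue side over the red switch.
- **Forces:** no tool force reading went above about 12 N, and it was back to zero once I let go.

**Not confirmed or in disagreement:**
- The tongue inside the slot and the plunger travel could not be seen; I inferred them from the height and the guard's fit on the studs.
- The yaw estimates for the plate differed by about 1.4° between cameras and features.
- One measurement of the held guard's sideways position was 4 mm off because of the colour mask, so I went by the keyhole itself.
- I did not check the other things on the bench again at the end. Nothing was carried low near them, and no unexpected contact showed in the forces.

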